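# Check the belt tensioner at 15 N and log the deflection

## Task

Check the belt grinder's sprung tensioner: with closed fingers push its black roller away from you against the spring with a steady 15 N for a good second, never more than 20 N, then ease the arm back to its rest stop without letting it snap. The red drag hand keeps the reading: do not touch it. Slide the blue marker along the white scale until its point stands right at the red tip, let go, and leave the other things on the bench where they lie.

Things in the scene. Friction and masses are not known exactly. Their poses are not given: they have to be found in the camera images.
- unit: belt tensioner on a grey plate 270 x 390 x 10 mm, fixed on the bench. Origin on the vertical hinge axis at the bench surface; its +y points to the roller's side, -y to the scale's, +x is the way the roller is pushed at mid travel. White sector scale on the -y side, 80 to 181 mm from the axis, top face 30 mm above the bench, a black tick every 5 degrees, the last two red.
- hinge (a point): point on the hinge axis, 52 mm above the bench, inside the green hub (48 mm across, bolt head up to 67 mm above the bench). The spring acts about it: 2.6 N m/rad, and 15 N square to the arm at the roller is 2.1 N m. The preload to be overcome before the arm leaves its stop differs from unit to unit and is hidden: 0.28 to 1.75 N m.
- tensioner (a joint): sprung green arm, rad, 0 at the rest stop, grows as the roller is pushed forward (clockwise from above), up to a stop at 0.98. At value q the line from the axis to the roller leans (q - 0.5) rad from the unit's +y towards its +x. Let go, it snaps back; easing it back means slower than 1.5 rad/s (0.2 m/s at the roller).
- roller (a point): centre of the black upright roller on the end of the green arm: 52 mm across, 40 mm tall (52 to 92 mm above the bench), 140 mm from the axis; this point is at mid height, 72 mm. The roller does not spin. The arm, 26 mm wide, lies below it, top at 52 mm. Push it on its rear side (nearest the robot), square to the arm, following its arc.
- telltale (a joint): red drag hand, rad, on the same axis, on the scale side. The arm's aluminium tail (12 mm wide, ends 105 mm from the axis, top at 51 mm) shoves it ahead by its red upright tab, 95 mm from the axis; it stays at the furthest value reached (light friction), and equals joint tensioner while the two touch. Starts at 0 to 0.04.
- red_tip (a point): point at the tip of the red drag hand, 137.5 mm from the axis, 34 mm above the bench. Hand 5 mm wide, its tab reaches 50 mm above the bench.
- marker (a joint): blue marker riding on the outer rim of the scale, rad, about the same axis, with the sense and zero of joint telltale: equal values put its point at the red tip. Range -0.03 to 1.06; starts at 0.88 to 1.0, beyond the reading. Takes about 1.5 N to slide, stays where left. At value m the line from the axis to it leans (m - 0.405) rad from the unit's -y towards its -x.
- blue_point (a point): tip of the marker's nose, 137.5 mm from the axis, 34 mm above the bench; aligned when it is within 4 mm of red_tip, seen from above.
- blue_fin (a point): grip point on the marker's upright blue fin: 170 mm from the axis, 72 mm above the bench. The fin is 14 mm thick along the scale, 22 mm radially, from 43 to 86 mm above the bench; the block under it is 26 x 26 mm, top at 43 mm.
- spare_roller: loose black spare roller, 52 mm across, 40 mm tall, beyond the unit; bystander
- wrench: loose wrench 180 mm long lying on the robot's side of the unit; bystander
- screwdriver: loose screwdriver 200 mm long lying beyond the unit; bystander
- bushing: loose brass bushing 30 mm across, 18 mm tall, on the unit's grey plate beside the hub; bystander
- grease_tin: yellow tin 70 mm across, 110 mm tall; bystander
- tape_measure: yellow tape measure case 70 x 35 x 65 mm; bystander
- drill: red and black cordless drill lying on its side; bystander

How it is judged:
On the way, in this order (a step that is already met when the one before it is completed fails the run):
1. the fingers push the arm off its stop with a steady 15 N, within 1.25 N, for 0.8 s (contact force between the fingers and tensioner between 13.75 and 16.25 N and value of joint tensioner above 0.05 rad), for 0.8 s.
2. the arm is back at its rest stop (value of joint tensioner below 0.03 rad), for 0.2 s.
At the end, for the whole second after the job is handed in: the blue marker's point is within 4 mm of the red drag hand's tip (seen from above) and at rest, the red hand still stands at the reading that the push left, and the arm is at its rest stop (below 0.03 rad) (horizontal distance between blue_point and red_tip below 0.004 m and value of joint tensioner below 0.03 rad and value of joint telltale above 0.05 rad and velocity of joint marker between -0.02 and 0.02 rad/s); the robot touches nothing.
It fails at once if the arm is pushed with more than 20 N (contact force between any of the fingers, the arm and tensioner above 20 N).
It fails at once if the arm snaps back (faster than 1.5 rad/s) (velocity of joint tensioner below -1.5 rad/s).
It fails at once if the robot touches the red drag hand (contact force between any of the fingers, the arm and telltale above 0.5 N).
It fails at once if a bystander is moved by more than 20 mm (distance of any of spare_roller, wrench, screwdriver, bushing, grease_tin, tape_measure, drill from where it was at the start of the episode above 0.02 m).
It also fails if it takes over 64 s, if anything falls off the work surface, if the arm or the gripper's body presses on something with over 40 N, if the wrist force passes 120 N, or if a joint passes its speed limit or range.

## Robot

A 6-joint arm with a two-finger parallel gripper is mounted at the origin on the work surface. World frame = base frame: x ahead of the robot, y to its left, z up, the work surface at z = 0. Lengths are in m, angles in rad, forces in N, time in s.
With the tool pointing down it reaches from about 0.35 to 0.775 m from the base axis. Payload 7.3 kg.
Tool frame: the origin (TCP) lies on the centre line of the jaws, within the pads' length; the fingertips stand 17 mm ahead of it and the grasp point (between the pads) lies 2 mm behind it (robot.tip_extent is the distance from the TCP to the fingertips, in m); z points along the fingers, y is the line along which they close (so a half turn about z gives the same grasp; the last joint's range is limited). The gripper opens to 92 mm and grips with 3 to 60 N. Pads are 19 mm wide; open, the fingers measure 130 mm over their backs; the gripper's body (75 mm by 190 mm) begins 47 mm behind the grasp point.
Start: joints at [0.975, 0.342, 1.524, -0, 1.275, -0.146], TCP at [0.228, 0.473, 0.244] pointing down, gripper open.
Joint ranges: [-2.53, 2.53], [-0.77, 2.02], [0.04, 2.7], [-1, 4.14], [0.28, 2.66], [-3.11, 3.11]. Speed limits (rad/s): [2.57, 2.57, 3.14, 3.14, 3.14, 3.14].

## Interface

Orientations are given as [roll, pitch, yaw] about the fixed x, y, z axes, in that order (R = Rz(yaw) Ry(pitch) Rx(roll)).
In Python, from cell import robot gives the robot as it stands.
- The arm moves only by the tool step_arm, never from a script. Its argument "motion" is a list of rows, each a list of 2 entries, a list of its own where there are three numbers: the shift along the tool's x, y, z in units of 60 mm (1.0 is 60 mm), then the turn about the tool's z in rad. In form: [[[x, y, z], spin], ...]. A call has 1 to 10 rows; each row is the pose to reach, as a shift and turn from the pose commanded when the call began, along the tool's axes at that moment; what a row does not reach only later rows make up. A row lasts 1/8 s, in which the tool goes at most 62.5 mm and 10.7 degrees, less where a joint would pass 70% of its speed; a pose out of reach is approached as far as the arm can. A call with a gripper value outside its range is refused whole. "hand" is the closure in counts, from 0 (fully open) to 255 (shut), set as the call begins (left out, the last holds). The fingers move at their own pace and stop on an object; "squeeze" is the grip in N (left out, the last holds). Time passes only in rows, so rows that repeat a pose let the fingers close. It gives the time, the measured TCP pose, the force, the opening and the grip force at its end, in the units of the state.
- robot.observe(): the state, without advancing time (a new reading comes with each control period).
- robot.read_camera(name): name is "scene" or "top"; returns a dict with "pixels" (480x640x3 uint8, red, green, blue), "intrinsics" (3x3 intrinsics, pixels), "xyz" and "rotation" of the camera in the world. Camera axes: x right, y up, looking along -z (the intrinsics and any distortion apply to the point x, -y, -z); pixel columns grow to the right and rows downward; lengths in m; the calibration is good to about 2 mm. A picture is of the moment at which its call begins. There is no depth.
- robot.hand_in(): hands the job in; it is judged then, once.
The state is a dict: "time": time; "qpos": joint angles; "qvel": joint speeds; "joint_efforts": joint torques, N m; "tool_pos": TCP position; "tool_rot": TCP orientation; "contact_force": force on the tool from outside, world axes, zero at the start; "torque": the same for the moment, N m; "opening": finger opening in m; "grip_force": force on a finger pad.
Only numpy, scipy, OpenCV 4.12 (cv2) and the standard library are available. Lean on these libraries where they do the work, as an engineer would, in place of code of your own. Each camera call takes 0.05 s, during which the arm holds its last target. There are 200 camera calls.

## Working session

There is one attempt and no reset: what is moved stays moved. The work goes in short steps, Python scripts to look and compute and a tool call to move; the robot and the scene stay as the last step left them, time stands still between calls to the robot, and variables do not carry over. Pictures are saved under pics/ and viewed, at most 10 in all, crops included, and the job is handed in when it is done.

Besides the shell and the picture viewer there is one more tool, called after ">>>" as name(argument=value, ...) on one line, values as JSON. step_arm: Moves the arm, as the interface text tells. Its arguments: {"type":"object","properties":{"motion":{"type":"array"},"hand":{"type":"number"},"squeeze":{"type":"number"}},"required":["motion"]}

```bash
mkdir -p pics; ls; python3 - <<'E'
from cell import robot
import cv2,json
s=robot.observe();print({k:s[k] for k in('time','tool_pos','tool_rot','contact_force','opening')})
for n in('scene','top'):
    c=robot.read_camera(n);cv2.imwrite(f'pics/{n}0.png',c['pixels'][:,:,::-1]);print(n,c['intrinsics'],c['xyz'],c['rotation'],[k for k in c])
E
```

```text
pics
{'time': 0.0, 'tool_pos': array([0.22801679, 0.47247724, 0.24304758]), 'tool_rot': array([-3.14007508e+00, -2.40375277e-04,  2.69177269e+00]), 'contact_force': array([-0.54485147,  0.50431362, -0.04096375]), 'opening': 0.09165008232460559}
scene [[505.99110878   0.         321.75822116]
 [  0.         505.99110878 237.64109006]
 [  0.           0.           1.        ]] [1.25916313 0.38709255 0.90292658] [ 0.73655752 -0.00895816  2.14422547] ['pixels', 'intrinsics', 'xyz', 'rotation']
top [[561.32886101   0.         315.91176028]
 [  0.         561.32886101 240.9319368 ]
 [  0.           0.           1.        ]] [ 0.40306687 -0.01378318  1.35235846] [ 0.16331344  0.00993838 -1.54726839] ['pixels', 'intrinsics', 'xyz', 'rotation']
```

View pics/top0.png

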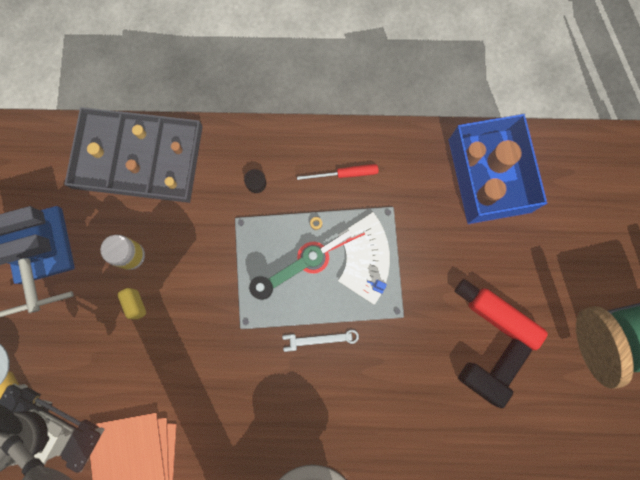

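View pics/scene0.png

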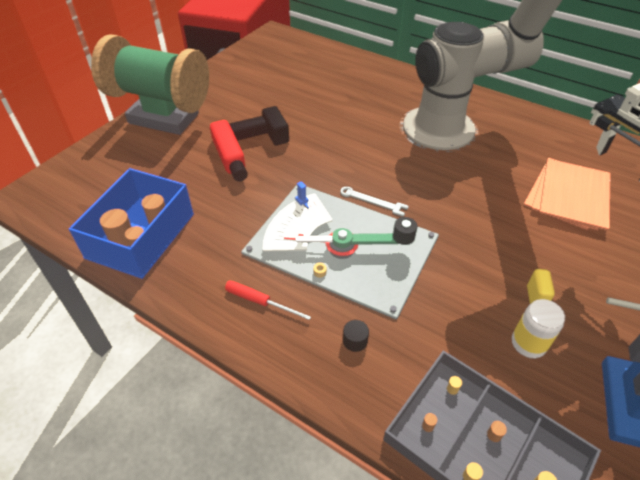

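```bash
cat > h.py <<'E'
from cell import robot
import cv2,numpy as np
from scipy.spatial.transform import Rotation as R
def cam(n): 
    c=robot.read_camera(n); return c
def proj(c,P):
    p=(np.atleast_2d(P)-c['xyz'])@R.from_euler('xyz',c['rotation']).as_matrix()
    K=c['intrinsics'];return np.c_[K[0,2]-K[0,0]*p[:,0]/p[:,2],K[1,2]+K[1,1]*p[:,1]/p[:,2]]
def back(c,uv,z):
    K=c['intrinsics'];d=np.array([(uv[0]-K[0,2])/K[0,0],-(uv[1]-K[1,2])/K[1,1],-1])
    d=R.from_euler('xyz',c['rotation']).as_matrix()@d
    return c['xyz']+d*(z-c['xyz'][2])/d[2]
def crop(c,u0,v0,u1,v1,k,f):
    cv2.imwrite(f,cv2.resize(c['pixels'][v0:v1,u0:u1,::-1],None,fx=k,fy=k,interpolation=cv2.INTER_CUBIC))
E
python3 - <<'E'
from h import *
c=cam('top');crop(c,225,200,415,340,4,'pics/t1.png')
for uv,z in [((313,256),.067),((260.5,287),.092),((236,218),.01),((395,208),.01),((403,318),.01),((243,328),.01)]:print(uv,back(c,uv,z).round(4))
c=cam('scene');crop(c,235,170,445,320,3.8,'pics/s1.png')
E
```

```text
(313, 256) [0.5791 0.0099 0.067 ]
(260.5, 287) [0.5028 0.1257 0.092 ]
(236, 218) [0.6764 0.2013 0.01  ]
(395, 208) [ 0.7097 -0.1866  0.01  ]
(403, 318) [ 0.4436 -0.2056  0.01  ]
(243, 328) [0.4114 0.1724 0.01  ]
```

View pics/t1.png

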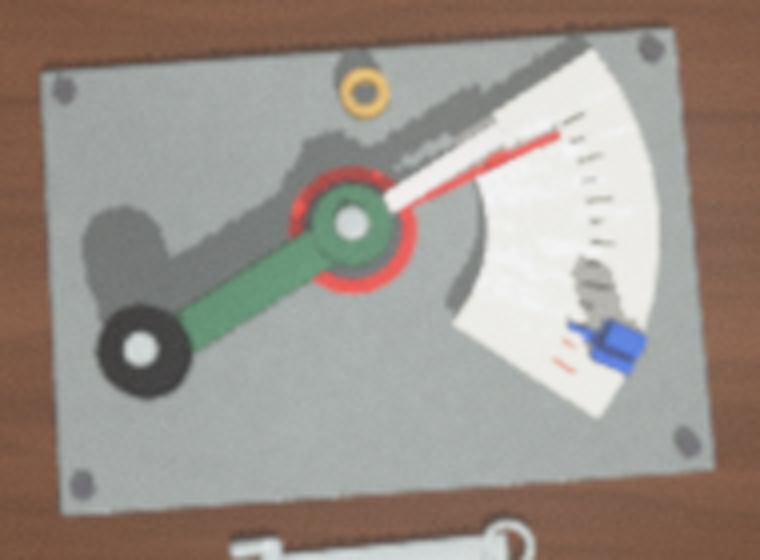

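View pics/s1.png

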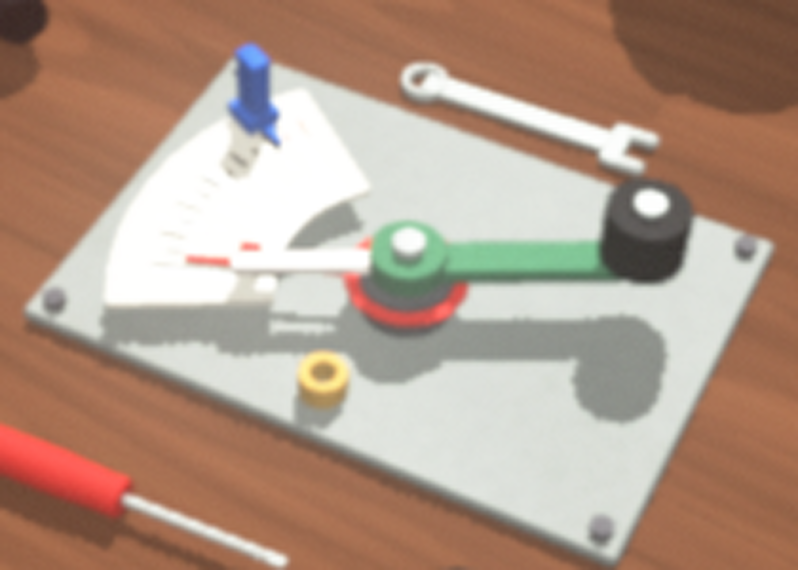

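```bash
cat > fit.py <<'E'
from h import *
from scipy.optimize import least_squares
def unit(p,r,a,z,s=1):  # point in world; s=1 roller side,-1 scale side
    l=s*r*np.array([np.sin(a),np.cos(a)]);c,d=np.cos(p[2]),np.sin(p[2])
    return np.array([p[0]+c*l[0]-d*l[1],p[1]+d*l[0]+c*l[1],z])
def pts(p):
    c,d=np.cos(p[2]),np.sin(p[2]);M=np.array([[c,-d],[d,c]])
    P=[np.r_[p[:2]+M@(p[5:7]+[a*.135,b*.195]),.01] for a,b in((1,1),(1,-1),(-1,-1),(-1,1))]
    return np.array(P+[np.r_[p[:2],.067],unit(p,.14,-.5,.092),unit(p,.1375,p[3]-.405,.034,-1),unit(p,.1375,p[4]-.405,.034,-1),unit(p,.170,p[4]-.405,.086,-1)])
if __name__=='__main__':
    T=np.array([(41,72),(672,29),(714,468),(63,515),(351,222),(144,350),(558,135),(569,326),(626,338)])/4+[225,200]-.4
    S=np.array([(612,565),(25,310),(238,57),(772,243),(408,240),(651,200),(188,260),(278,142),(254,53)])/3.8+[235,170]-.4
    ct,cs=cam('top'),cam('scene')
    off=lambda c,e:dict(c,xyz=c['xyz']+e)
    f=lambda p:np.r_[(proj(off(ct,p[7:10]),pts(p))-T).ravel(),(proj(off(cs,p[10:13]),pts(p))-S).ravel(),p[7:13]/.002]
    r=least_squares(f,[.58,.01,0,0,.9,0,0]+[0]*6,loss='soft_l1')
    print(r.x.round(4));print(f(r.x)[:36].reshape(-1,2).round(1).tolist());np.save('p.npy',r.x)
    print(pts(r.x).round(4))
E
python3 fit.py
```

```text
[ 5.792e-01  1.140e-02  9.320e-02  2.250e-02  8.883e-01 -1.800e-02
 -1.000e-02 -4.000e-04  5.000e-04  1.100e-03  4.000e-04 -5.000e-04
  6.000e-04]
[[-0.6, -0.5], [0.6, -1.0], [0.6, 0.3], [-0.9, 0.1], [0.2, 0.7], [-0.7, 0.6], [0.5, -0.7], [-0.6, -0.2], [0.3, 0.5], [0.8, -0.6], [-1.2, 0.1], [-0.2, -1.9], [0.6, 0.1], [0.4, -0.4], [-0.2, 1.9], [-1.4, -0.6], [0.8, 0.5], [-0.6, 0.7]]
[[ 0.6785  0.2064  0.01  ]
 [ 0.7148 -0.1819  0.01  ]
 [ 0.4459 -0.207   0.01  ]
 [ 0.4096  0.1813  0.01  ]
 [ 0.5792  0.0114  0.067 ]
 [ 0.5009  0.1275  0.092 ]
 [ 0.6422 -0.1108  0.034 ]
 [ 0.5269 -0.1158  0.034 ]
 [ 0.5146 -0.1458  0.086 ]]
```

```bash
cat >> h.py <<'E'
def rows(targets):
    """targets [(x,y,z,yaw)] -> shift (60mm units) and spin from the present pose"""
    s=robot.observe();M=R.from_euler('xyz',s['tool_rot']).as_matrix()
    print('t',round(s['time'],2),'pos',s['tool_pos'].round(4),'rot',s['tool_rot'].round(3),'q',s['qpos'].round(2),'F',s['contact_force'].round(2))
    yaw=s['tool_rot'][2]
    for x,y,z,w in targets:
        d=M.T@(np.array([x,y,z])-s['tool_pos'])/.06
        print(d.round(3).tolist(),round(float((yaw-w+np.pi)%(2*np.pi)-np.pi),3))
E
cat > push.py <<'E'
import sys
from fit import *
p=np.load('p.npy')[:3]
def tcp(q,gap,z=.077):
    r=unit(p,.14,q-.5,z);a=p[2]+.5-q
    return (r[0]-np.cos(a)*(.0355+gap),r[1]-np.sin(a)*(.0355+gap),z,a-np.pi)
def where():
    s=robot.observe();v=s['tool_pos'][:2]-p[:2]
    a=s['tool_rot'][2]+np.pi;n=np.array([np.cos(a),np.sin(a)]);F=s['contact_force']
    q=p[2]+.5-a;q=(q+np.pi)%(2*np.pi)-np.pi
    print('q',round(q,3),'along push',round(float(v@n),4),'radial',round(float(v@[-n[1],n[0]]),4),'F push',round(float(-F[:2]@n),2),'F lat',round(float(F[:2]@[-n[1],n[0]]),2))
E
python3 -c "
from push import *
a=tcp(0,.015);rows([a[:2]+(.244,)+a[3:],a])"
```

```text
t 0.3 pos [0.2282 0.4727 0.2435] rot [-3.141 -0.     2.692] q [ 0.97  0.34  1.52  0.    1.28 -0.15] F [0.39 0.61 0.27]
[-6.172, -3.932, -0.007] -1.043
[-6.172, -3.931, 2.776] -1.043
```

>>> step_arm(motion=[[[-0.77, -0.49, 0], -0.13], [[-1.54, -0.98, 0], -0.26], [[-2.31, -1.47, 0], -0.39], [[-3.08, -1.96, 0], -0.52], [[-3.85, -2.45, 0], -0.65], [[-4.62, -2.94, 0], -0.78], [[-5.4, -3.44, 0], -0.91], [[-6.17, -3.93, 0], -1.043], [[-6.17, -3.93, 0.9], -1.043], [[-6.17, -3.93, 1.5], -1.043]], hand=255, squeeze=20)

```text
time: 1.55
tool_pos: [0.4587, 0.0986, 0.152]
tool_rot: [3.141, -0.001, -2.55]
contact_force: [-0.5, -0.5, -0.0]
opening: 0.0007
grip_force: 0.0
```

```bash
python3 -c "
from push import *
rows([tcp(0,.015),tcp(0,.008)]);where();print(robot.observe()['opening'])
c=cam('scene');crop(c,260,40,560,280,2.6,'pics/s2.png')"
```

```text
t 1.55 pos [0.4587 0.0986 0.152 ] rot [ 3.141e+00 -1.000e-03 -2.550e+00] q [ 0.05  0.34  1.8   0.    0.99 -2.11] F [-0.52 -0.52 -0.03]
[-0.012, 0.006, 1.25] -0.002
[-0.129, 0.006, 1.249] -0.002
q 0.002 along push -0.0514 radial 0.1395 F push 0.72 F lat -0.14
0.0007436104557423733
```

View pics/s2.png

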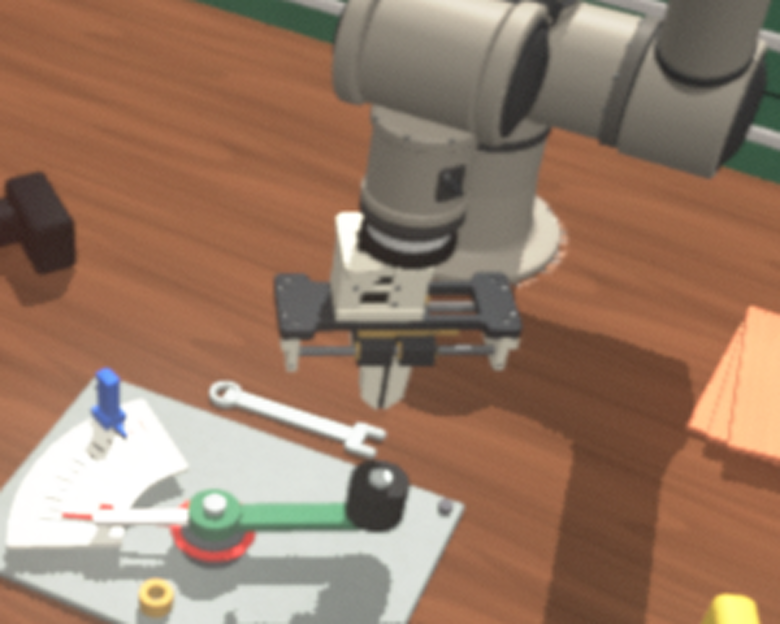

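>>> step_arm(motion=[[[-0.01, 0, 0.6], 0], [[-0.01, 0, 1.25], 0], [[-0.03, 0, 1.25], 0], [[-0.07, 0, 1.25], 0], [[-0.11, 0, 1.25], 0], [[-0.15, 0, 1.25], 0], [[-0.18, 0, 1.25], 0], [[-0.2, 0, 1.25], 0], [[-0.22, 0, 1.25], 0], [[-0.22, 0, 1.25], 0]])

```text
time: 2.85
tool_pos: [0.4701, 0.1069, 0.0787]
tool_rot: [3.141, -0.0, -2.548]
contact_force: [0.3, 0.2, 1.2]
opening: 0.0003
grip_force: 0.0
```

```bash
python3 -c "
from push import *
rows([tcp(0,0),tcp(0.1,0),tcp(.2,0)]);where()"
```

```text
t 2.85 pos [0.4701 0.1069 0.0787] rot [ 3.141 -0.    -2.548] q [ 0.06  0.47  1.85  0.    0.82 -2.1 ] F [0.25 0.19 1.19]
[-0.026, -0.004, 0.028] -0.0
[-0.262, 0.044, 0.028] 0.1
[-0.502, 0.067, 0.028] 0.2
q 0.0 along push -0.0371 radial 0.1402 F push -0.32 F lat 0.02
```

>>> step_arm(motion=[[[-0.013, 0, 0.02], 0], [[-0.026, 0, 0.02], 0], [[-0.038, 0, 0.02], 0.005], [[-0.05, 0, 0.02], 0.01], [[-0.062, 0.005, 0.02], 0.015], [[-0.074, 0.01, 0.02], 0.02], [[-0.074, 0.01, 0.02], 0.02], [[-0.074, 0.01, 0.02], 0.02]])

```text
time: 3.85
tool_pos: [0.4734, 0.1098, 0.0775]
tool_rot: [-3.142, -0.0, -2.568]
contact_force: [-1.1, -3.3, 0.5]
opening: 0.0005
grip_force: 1.4
```

```bash
python3 -c "
from push import *
rows([tcp(0,0),tcp(0.1,0),tcp(.2,0),tcp(.3,0)]);where()"
```

```text
t 3.85 pos [0.4734 0.1098 0.0775] rot [-3.142 -0.    -2.568] q [ 0.07  0.48  1.84 -0.    0.82 -2.07] F [-1.15 -3.26  0.48]
[0.046, -0.013, 0.008] -0.02
[-0.189, 0.039, 0.008] 0.08
[-0.428, 0.067, 0.008] 0.18
[-0.669, 0.072, 0.008] 0.28
q 0.02 along push -0.0356 radial 0.1401 F push 2.73 F lat -2.12
```

>>> step_arm(motion=[[[-0.008, -0.004, 0.01], 0], [[-0.016, -0.01, 0.01], -0.01], [[-0.024, -0.01, 0.01], -0.01], [[-0.032, -0.01, 0.01], -0.01], [[-0.04, -0.01, 0.01], -0.01], [[-0.04, -0.01, 0.01], -0.01]])

```text
time: 4.6
tool_pos: [0.4755, 0.1108, 0.0768]
tool_rot: [3.141, -0.0, -2.558]
contact_force: [-4.7, 0.5, 1.2]
opening: 0.0004
grip_force: 1.7
```

```bash
python3 -c "
from push import *
rows([tcp(0,0),tcp(0.1,0),tcp(.2,0),tcp(.3,0)]);where()"
```

```text
t 4.6 pos [0.4755 0.1108 0.0768] rot [ 3.141 -0.    -2.558] q [ 0.07  0.49  1.84  0.    0.82 -2.08] F [-4.69  0.52  1.16]
[0.084, -0.008, -0.004] -0.01
[-0.151, 0.042, -0.004] 0.09
[-0.39, 0.068, -0.004] 0.19
[-0.631, 0.07, -0.004] 0.29
q 0.01 along push -0.0318 radial 0.1401 F push 3.63 F lat 3.02
```

>>> step_arm(motion=[[[-0.02, 0.012, 0], 0.03], [[-0.08, 0.03, 0], 0.06], [[-0.151, 0.042, 0], 0.09], [[-0.222, 0.052, 0], 0.12], [[-0.295, 0.061, 0], 0.15], [[-0.366, 0.067, 0], 0.18], [[-0.366, 0.067, 0], 0.18], [[-0.366, 0.067, 0], 0.18]])

```text
time: 5.6
tool_pos: [0.4916, 0.1261, 0.0767]
tool_rot: [3.141, -0.001, -2.739]
contact_force: [-6.1, -3.1, 0.2]
opening: 0.0005
grip_force: 2.9
```

```bash
python3 -c "
from push import *
rows([tcp(.2,0),tcp(.3,0),tcp(.4,0),tcp(.5,0)]);where()"
```

```text
t 5.6 pos [0.4916 0.1261 0.0767] rot [ 3.141e+00 -1.000e-03 -2.739e+00] q [ 0.1   0.51  1.78 -0.    0.85 -1.87] F [-6.08 -3.14  0.19]
[-0.024, 0.008, -0.004] 0.009
[-0.26, 0.053, -0.005] 0.109
[-0.5, 0.074, -0.005] 0.209
[-0.74, 0.072, -0.005] 0.309
q 0.191 along push -0.0357 radial 0.1399 F push 6.82 F lat -0.51
```

>>> step_arm(motion=[[[-0.07, 0.02, 0], 0.03], [[-0.14, 0.035, 0], 0.06], [[-0.21, 0.047, 0], 0.09], [[-0.28, 0.056, 0], 0.12], [[-0.355, 0.063, 0], 0.15], [[-0.43, 0.07, 0], 0.18], [[-0.5, 0.074, 0], 0.21], [[-0.575, 0.074, 0], 0.24], [[-0.65, 0.074, 0], 0.27], [[-0.65, 0.074, 0], 0.27]])

```text
time: 6.85
tool_pos: [0.5245, 0.1456, 0.0767]
tool_rot: [3.141, -0.004, -3.01]
contact_force: [-11.9, -2.4, 5.1]
opening: 0.0007
grip_force: 5.2
```

```bash
python3 -c "
from push import *
rows([tcp(.5,0),tcp(.55,0),tcp(.6,0),tcp(.65,0)]);where()"
```

```text
t 6.85 pos [0.5245 0.1456 0.0767] rot [ 3.141 -0.004 -3.01 ] q [ 0.13  0.57  1.67  0.    0.9  -1.57] F [-11.94  -2.35   5.08]
[-0.108, 0.017, -0.005] 0.039
[-0.226, 0.039, -0.006] 0.089
[-0.346, 0.055, -0.006] 0.139
[-0.465, 0.065, -0.007] 0.189
q 0.461 along push -0.0365 radial 0.1403 F push 12.14 F lat -0.76
```

>>> step_arm(motion=[[[0, 0, -0.005], 0], [[0, 0, -0.01], 0], [[0, 0, -0.01], 0], [[0, 0, -0.01], 0]])

```text
time: 7.35
tool_pos: [0.5238, 0.1454, 0.0768]
tool_rot: [3.142, -0.006, -3.009]
contact_force: [-10.2, -2.6, 0.8]
opening: 0.0007
grip_force: 5.2
```

```bash
python3 -c "
from push import *
rows([tcp(.5,0),tcp(.55,0),tcp(.6,0),tcp(.65,0)]);where()"
```

```text
t 7.35 pos [0.5238 0.1454 0.0768] rot [ 3.142 -0.006 -3.009] q [ 0.13  0.57  1.68 -0.    0.91 -1.57] F [-10.22  -2.56   0.78]
[-0.121, 0.019, -0.004] 0.039
[-0.239, 0.041, -0.005] 0.089
[-0.358, 0.057, -0.005] 0.139
[-0.478, 0.067, -0.006] 0.189
q 0.461 along push -0.0372 radial 0.1402 F push 10.47 F lat -1.19
```

```bash
cat >> push.py <<'E'
def samp(n=8):
    for i in range(n): robot.read_camera('top');s=robot.observe();print(round(s['time'],2),s['contact_force'].round(2),round(float(np.linalg.norm(s['contact_force'])),2),s['tool_pos'].round(4))
E
python3 -c "
from push import *
samp(8);where();rows([tcp(.5,0),tcp(.55,0),tcp(.6,0),tcp(.65,0)])"
```

```text
7.4 [-10.66  -2.13   1.24] 10.94 [0.5238 0.1454 0.0768]
7.45 [-10.24  -3.33   1.89] 10.93 [0.5238 0.1454 0.0768]
7.5 [-10.35  -2.97   1.65] 10.89 [0.5238 0.1454 0.0768]
7.55 [-10.39  -2.83   0.18] 10.77 [0.5238 0.1454 0.0768]
7.6 [-10.6   -2.2    1.58] 10.94 [0.5238 0.1454 0.0768]
7.65 [-10.18  -3.14   1.2 ] 10.72 [0.5238 0.1454 0.0768]
7.7 [-11.34  -2.26   1.39] 11.65 [0.5238 0.1454 0.0768]
7.75 [-10.61  -2.72   1.5 ] 11.06 [0.5238 0.1454 0.0768]
q 0.461 along push -0.0372 radial 0.1402 F push 10.88 F lat -1.3
t 7.75 pos [0.5238 0.1454 0.0768] rot [-3.142 -0.006 -3.009] q [ 0.13  0.57  1.68 -0.    0.91 -1.57] F [-10.61  -2.72   1.5 ]
[-0.12, 0.019, -0.004] 0.039
[-0.239, 0.041, -0.005] 0.089
[-0.358, 0.057, -0.006] 0.139
[-0.478, 0.067, -0.006] 0.189
```

```bash
cat >> push.py <<'E'
def arc(dqs):
    s=robot.observe();P=s['tool_pos'];o=[]
    for d in dqs:
        v=R.from_euler('z',-d).apply(P-np.r_[p[:2],P[2]]);o.append((v[0]+p[0],v[1]+p[1],P[2],s['tool_rot'][2]-d))
    rows(o)
E
python3 -c "
from push import *
arc([.03,.06,.09,.12,.15,.18,.2])"
```

```text
t 7.75 pos [0.5238 0.1454 0.0768] rot [-3.142 -0.006 -3.009] q [ 0.13  0.57  1.68 -0.    0.91 -1.57] F [-10.61  -2.72   1.5 ]
[-0.07, 0.018, -0.0] 0.03
[-0.141, 0.033, -0.001] 0.06
[-0.212, 0.046, -0.001] 0.09
[-0.284, 0.057, -0.002] 0.12
[-0.356, 0.066, -0.002] 0.15
[-0.428, 0.073, -0.002] 0.18
[-0.476, 0.077, -0.003] 0.2
```

>>> step_arm(motion=[[[-0.07, 0.018, 0], 0.03], [[-0.141, 0.033, 0], 0.06], [[-0.212, 0.046, -0.002], 0.09], [[-0.284, 0.057, -0.004], 0.12], [[-0.356, 0.066, -0.005], 0.15], [[-0.405, 0.071, -0.005], 0.17], [[-0.428, 0.073, -0.005], 0.18], [[-0.476, 0.077, -0.005], 0.2]])

```text
time: 8.75
tool_pos: [0.5503, 0.154, 0.0768]
tool_rot: [-3.14, -0.008, 3.073]
contact_force: [-13.9, -1.9, 2.8]
opening: 0.0005
grip_force: 6.9
```

```bash
python3 -c "
from push import *
samp(6);where();arc([.01,.02,.03])"
```

```text
8.8 [-13.64  -2.12   2.18] 13.98 [0.5507 0.1541 0.0768]
8.85 [-13.79  -1.73   3.83] 14.41 [0.5506 0.154  0.0768]
8.9 [-13.69  -2.04   3.08] 14.18 [0.5505 0.154  0.0768]
8.95 [-14.12  -1.86   2.73] 14.5 [0.5504 0.154  0.0768]
9.0 [-13.73  -1.85   3.34] 14.25 [0.5504 0.154  0.0768]
9.05 [-14.28  -2.25   2.37] 14.65 [0.5504 0.154  0.0768]
q 0.661 along push -0.0384 radial 0.1404 F push 14.09 F lat -3.21
t 9.05 pos [0.5504 0.154  0.0768] rot [-3.14  -0.008  3.074] q [ 0.14  0.61  1.59  0.    0.95 -1.37] F [-14.28  -2.25   2.37]
[-0.023, 0.006, -0.0] 0.01
[-0.047, 0.012, -0.0] 0.02
[-0.07, 0.018, -0.001] 0.03
```

>>> step_arm(motion=[[[-0.04, 0.007, -0.003], 0.015], [[-0.08, 0.012, -0.006], 0.035], [[-0.128, 0.02, -0.008], 0.055], [[-0.128, 0.02, -0.008], 0.055]])

```text
time: 9.55
tool_pos: [0.5576, 0.1554, 0.0768]
tool_rot: [-3.141, -0.01, 3.019]
contact_force: [-15.6, 1.6, 1.2]
opening: -0.0
grip_force: 7.4
```

```bash
python3 -c "
from push import *
samp(8);where();arc([-.01,-.02,-.04,-.06,-.08,-.1,-.12,-.14,-.16])"
```

```text
9.6 [-15.78   0.94   2.02] 15.94 [0.5575 0.1554 0.0768]
9.65 [-14.77   0.95   0.87] 14.83 [0.5575 0.1554 0.0768]
9.7 [-14.99   1.33   1.48] 15.12 [0.5575 0.1554 0.0769]
9.75 [-15.6    1.35   1.07] 15.7 [0.5574 0.1554 0.0769]
9.8 [-14.73   1.85   0.7 ] 14.86 [0.5574 0.1554 0.0769]
9.85 [-15.31   1.52   0.09] 15.39 [0.5574 0.1553 0.0768]
9.9 [-15.35   1.36   1.64] 15.49 [0.5574 0.1554 0.0768]
9.95 [-14.4    1.63   1.36] 14.55 [0.5574 0.1554 0.0768]
q 0.716 along push -0.0392 radial 0.1403 F push 14.49 F lat -0.14
t 9.95 pos [0.5574 0.1554 0.0768] rot [-3.141 -0.01   3.019] q [ 0.14  0.62  1.57  0.    0.96 -1.31] F [-14.4    1.63   1.36]
[0.023, -0.007, 0.0] -0.01
[0.047, -0.014, 0.0] -0.02
[0.093, -0.028, 0.001] -0.04
[0.139, -0.043, 0.001] -0.06
[0.185, -0.06, 0.002] -0.08
[0.23, -0.077, 0.002] -0.1
[0.275, -0.095, 0.003] -0.12
[0.32, -0.114, 0.003] -0.14
[0.364, -0.134, 0.004] -0.16
```

>>> step_arm(motion=[[[0, 0, 0], 0], [[0, 0, 0], 0], [[0, 0, 0], 0], [[0, 0, 0], 0], [[0, 0, 0], 0], [[0, 0, 0], 0], [[0, 0, 0], 0], [[0, 0, 0], 0], [[0, 0, 0], 0], [[0, 0, 0], 0]])

```text
time: 11.2
tool_pos: [0.5574, 0.1554, 0.0768]
tool_rot: [-3.141, -0.01, 3.019]
contact_force: [-14.4, 1.7, 1.3]
opening: 0.0009
grip_force: 7.4
```

```bash
python3 -c "
from push import *
samp(3);where();arc([-.03,-.06,-.1,-.14,-.18,-.22,-.26,-.3,-.33,-.35])"
```

```text
11.25 [-14.66   1.79   1.38] 14.83 [0.5574 0.1554 0.0768]
11.3 [-15.52   1.17   0.21] 15.57 [0.5574 0.1554 0.0769]
11.35 [-16.19   2.02   1.77] 16.41 [0.5574 0.1554 0.0769]
q 0.716 along push -0.0392 radial 0.1403 F push 16.32 F lat 0.03
t 11.35 pos [0.5574 0.1554 0.0769] rot [-3.141 -0.01   3.019] q [ 0.14  0.62  1.57  0.    0.96 -1.31] F [-16.19   2.02   1.77]
[0.07, -0.021, 0.001] -0.03
[0.139, -0.043, 0.001] -0.06
[0.23, -0.077, 0.002] -0.1
[0.32, -0.114, 0.003] -0.14
[0.408, -0.155, 0.004] -0.18
[0.494, -0.199, 0.005] -0.22
[0.579, -0.246, 0.006] -0.26
[0.662, -0.297, 0.007] -0.3
[0.722, -0.338, 0.007] -0.33
[0.762, -0.366, 0.008] -0.35
```

>>> step_arm(motion=[[[0.07, -0.021, 0], -0.03], [[0.139, -0.043, 0], -0.06], [[0.23, -0.077, 0], -0.1], [[0.32, -0.114, 0], -0.14], [[0.408, -0.155, 0], -0.18], [[0.494, -0.199, 0.002], -0.22], [[0.579, -0.246, 0.003], -0.26], [[0.662, -0.297, 0.004], -0.3], [[0.722, -0.338, 0.005], -0.33], [[0.762, -0.366, 0.005], -0.35]])

```text
time: 12.6
tool_pos: [0.5106, 0.1389, 0.0769]
tool_rot: [3.14, -0.006, -2.913]
contact_force: [-10.2, 1.3, -1.6]
opening: 0.0004
grip_force: 4.7
```

```bash
python3 -c "
from push import *
where();arc([-.03,-.06,-.1,-.14,-.18,-.22,-.26,-.3,-.33,-.35])"
```

```text
q 0.365 along push -0.0379 radial 0.1397 F push 9.63 F lat 3.58
t 12.6 pos [0.5106 0.1389 0.0769] rot [ 3.14  -0.006 -2.913] q [ 0.12  0.55  1.72  0.    0.89 -1.68] F [-10.19   1.31  -1.63]
[0.07, -0.02, 0.0] -0.03
[0.138, -0.042, 0.001] -0.06
[0.229, -0.075, 0.001] -0.1
[0.319, -0.111, 0.002] -0.14
[0.407, -0.151, 0.002] -0.18
[0.493, -0.194, 0.003] -0.22
[0.577, -0.241, 0.003] -0.26
[0.66, -0.291, 0.004] -0.3
[0.72, -0.331, 0.004] -0.33
[0.76, -0.358, 0.004] -0.35
```

>>> step_arm(motion=[[[0.07, -0.018, 0], -0.03], [[0.138, -0.038, 0], -0.06], [[0.229, -0.07, 0], -0.1], [[0.319, -0.106, 0], -0.14], [[0.407, -0.146, 0], -0.18], [[0.493, -0.189, 0], -0.22], [[0.577, -0.236, 0], -0.26], [[0.635, -0.27, 0], -0.29], [[0.68, -0.3, 0], -0.31], [[0.72, -0.325, 0], -0.33]])

```text
time: 13.85
tool_pos: [0.4754, 0.1098, 0.0777]
tool_rot: [3.141, -0.0, -2.583]
contact_force: [-4.1, 0.1, -1.8]
opening: 0.0
grip_force: 1.8
```

```bash
python3 -c "
from push import *
where();rows([tcp(0,-.002),tcp(0,.002),tcp(0,.01),tcp(0,.03)])"
```

```text
q 0.035 along push -0.0359 radial 0.1384 F push 3.41 F lat 2.2
t 13.85 pos [0.4754 0.1098 0.0777] rot [ 3.141 -0.    -2.583] q [ 0.07  0.48  1.83  0.    0.82 -2.06] F [-4.06  0.06 -1.78]
[0.042, 0.005, 0.012] -0.035
[0.108, 0.003, 0.012] -0.035
[0.241, -0.002, 0.012] -0.035
[0.575, -0.014, 0.012] -0.035
```

>>> step_arm(motion=[[[0.02, 0.002, 0], -0.015], [[0.045, 0.003, 0], -0.035], [[0.07, 0.003, 0], -0.035], [[0.1, 0.003, 0], -0.035], [[0.15, 0, 0], -0.035], [[0.25, 0, 0], -0.035], [[0.5, 0, 0], -0.035], [[0.7, 0, -0.6], -0.035], [[0.7, 0, -1.4], -0.035], [[0.7, 0, -2.2], -0.035]])

```text
time: 15.1
tool_pos: [0.4396, 0.0871, 0.2115]
tool_rot: [3.141, 0.0, -2.549]
contact_force: [1.3, 0.1, -0.0]
opening: 0.0005
grip_force: 0.0
```

```bash
python3 -c "
from push import *
where()
c=cam('top');crop(c,225,200,415,340,4,'pics/t2.png')"
```

```text
q 0.0 along push -0.0735 radial 0.1408 F push -1.1 F lat -0.62
```

View pics/t2.png

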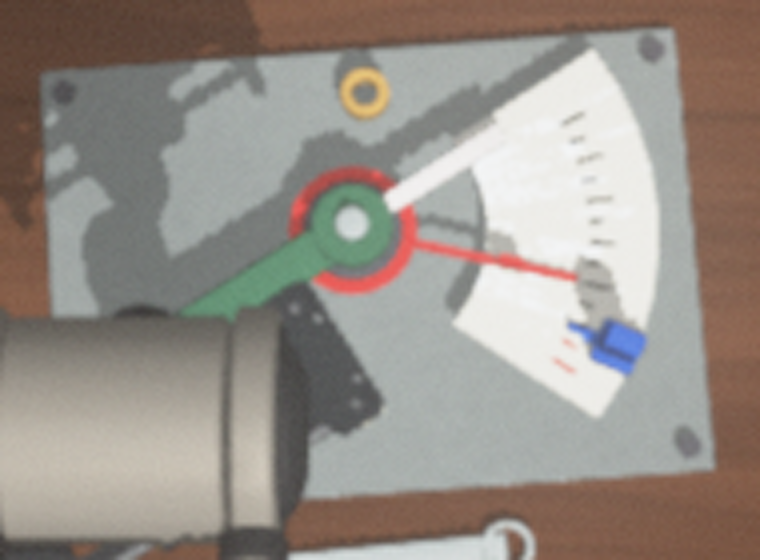

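```bash
cat > mk.py <<'E'
from push import *
from scipy.optimize import brentq,minimize_scalar
P=np.load('p.npy')
def ang(c,uv,e):
    c=dict(c,xyz=c['xyz']+e);f=lambda t:np.sum((proj(c,unit(p,.1375,t-.405,.034,-1))[0]-uv)**2)
    r=minimize_scalar(f,(0,.5));return round(r.x,4),round(r.fun**.5,2)
def fin(m,z): 
    x=unit(p,.17,m-.405,z,-1);return (x[0],x[1],z,p[2]-(m-.405)-np.pi/2+np.pi)
E
python3 -c "
from mk import *
c=cam('top')
k=lambda x,y:np.array([x,y])/4+[224.6,199.6]
print(ang(c,k(577,277),P[7:10]),ang(c,k(569,326),P[7:10]))
rows([fin(.888,.2),fin(.888,.072)])"
```

```text
(np.float64(0.6731), np.float64(1.04)) (np.float64(0.8868), np.float64(0.59))
t 15.2 pos [0.4425 0.0873 0.2148] rot [-3.136  0.009 -2.548] q [ 0.02  0.23  1.77  0.    1.13 -2.14] F [ 1.34  0.05 -0.5 ]
[1.178, -3.893, 0.258] 2.554
[1.197, -3.881, 2.391] 2.554
```

>>> step_arm(motion=[[[0.12, -0.39, 0], 0.18], [[0.24, -0.78, 0], 0.36], [[0.36, -1.17, 0], 0.54], [[0.48, -1.56, 0], 0.72], [[0.6, -1.95, 0], 0.9], [[0.72, -2.33, 0], 1.08], [[0.84, -2.72, 0], 1.26], [[0.95, -3.11, 0], 1.44], [[1.07, -3.5, 0], 1.62], [[1.18, -3.88, 0], 1.8]], hand=144)

```text
time: 16.45
tool_pos: [0.5112, -0.146, 0.2091]
tool_rot: [-3.141, -0.001, 1.929]
contact_force: [0.1, -1.0, 0.3]
opening: 0.0398
grip_force: 0.0
```

>>> step_arm(motion=[[[0, 0, 0], 0.18], [[0, 0, 0], 0.36], [[0, 0, 0], 0.54], [[0, 0, 0], 0.75], [[0, 0, 0], 0.75], [[0, 0, 0], 0.75]])

```text
time: 17.2
tool_pos: [0.5113, -0.1453, 0.2095]
tool_rot: [-3.141, -0.0, 1.188]
contact_force: [-0.3, 0.5, 0.3]
opening: 0.04
grip_force: 0.0
```

```bash
python3 -c "
from mk import *
rows([fin(.887,.15),fin(.887,.072)]);print(robot.observe()['opening'])"
```

```text
t 17.2 pos [ 0.5113 -0.1453  0.2095] rot [-3.141 -0.     1.188] q [-0.42  0.38  1.56  0.    1.2  -0.04] F [-0.31  0.49  0.27]
[0.011, 0.059, 0.992] 0.006
[0.011, 0.059, 2.292] 0.006
0.0400054986874597
```

Descend with open fingers, stopping above the fin to check first by geometry (fin half-thickness 7 mm, 13 mm clearance each side).

>>> step_arm(motion=[[[0.01, 0.06, 0.5], 0.006], [[0.01, 0.06, 1.0], 0.006], [[0.01, 0.06, 1.5], 0.006], [[0.01, 0.06, 1.6], 0.006], [[0.01, 0.06, 1.6], 0.006]])

```text
time: 17.82
tool_pos: [0.5153, -0.1462, 0.1143]
tool_rot: [3.141, -0.0, 1.18]
contact_force: [0.4, 0.4, -0.3]
opening: 0.0397
grip_force: 0.0
```

```bash
python3 -c "
from mk import *
rows([fin(.887,.15),fin(.887,.072)])
c=cam('scene');crop(c,240,90,400,240,4,'pics/s3.png')"
```

```text
t 17.82 pos [ 0.5153 -0.1462  0.1143] rot [ 3.141 -0.     1.18 ] q [-0.42  0.5   1.67  0.    0.97 -0.03] F [ 0.43  0.36 -0.31]
[0.001, -0.01, -0.595] -0.002
[0.001, -0.01, 0.705] -0.002
```

View pics/s3.png

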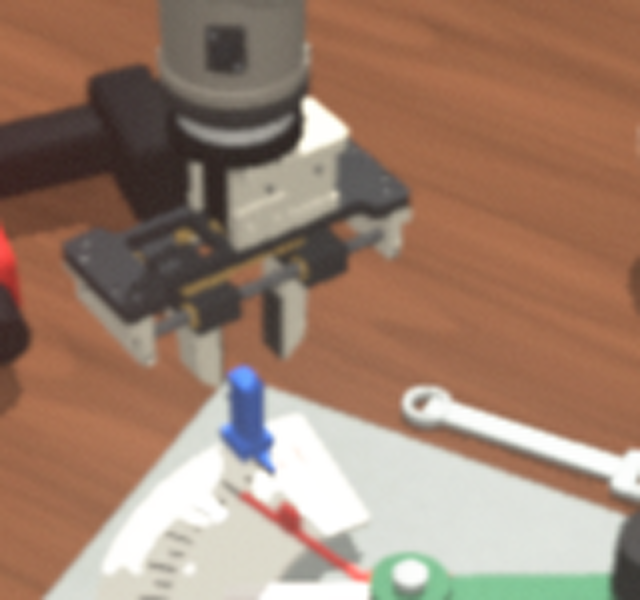

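>>> step_arm(motion=[[[0, -0.01, 0.35], 0], [[0, -0.01, 0.7], 0], [[0, -0.01, 0.7], 0], [[0, -0.01, 0.7], 0]])

```text
time: 18.38
tool_pos: [0.5154, -0.1462, 0.0734]
tool_rot: [3.139, -0.0, 1.179]
contact_force: [1.0, -0.2, 0.3]
opening: 0.0399
grip_force: 0.0
```

>>> step_arm(motion=[[[0, 0, 0], 0], [[0, 0, 0], 0], [[0, 0, 0], 0], [[0, 0, 0], 0], [[0, 0, 0], 0], [[0, 0, 0], 0]], hand=255, squeeze=5)

```text
time: 19.12
tool_pos: [0.5147, -0.1459, 0.0722]
tool_rot: [3.141, -0.0, 1.179]
contact_force: [-0.2, -0.6, 5.4]
opening: 0.0141
grip_force: 5.0
```

```bash
python3 -c "
from mk import *
arc([.0]);
s=robot.observe();v=s['tool_pos'][:2]-p[:2];print('r',np.hypot(*v),'m',-np.pi/2-np.arctan2(v[1],v[0])+p[2]+.405,s['opening'],s['grip_force'])
d=[.03,.06,.09,.12,.15,.18,.2,.21]
P0=s['tool_pos'];o=[]
for a in d:
    w=R.from_euler('z',a).apply(P0-np.r_[p[:2],P0[2]]);o.append((w[0]+p[0],w[1]+p[1],P0[2],s['tool_rot'][2]+a))
rows(o)"
```

```text
t 19.12 pos [ 0.5147 -0.1459  0.0722] rot [ 3.141 -0.     1.179] q [-0.42  0.56  1.71  0.    0.87 -0.03] F [-0.15 -0.65  5.35]
[0.0, 0.0, 0.0] 0.0
r 0.17002870728450556 m 0.8875825949729352 0.014125167050680025 5.001460388302803
t 19.12 pos [ 0.5147 -0.1459  0.0722] rot [ 3.141 -0.     1.179] q [-0.42  0.56  1.71  0.    0.87 -0.03] F [-0.15 -0.65  5.35]
[0.002, 0.085, 0.0] -0.03
[0.006, 0.17, 0.0] -0.06
[0.012, 0.255, 0.0] -0.09
[0.021, 0.339, 0.0] -0.12
[0.033, 0.423, 0.0] -0.15
[0.047, 0.507, 0.0] -0.18
[0.058, 0.563, 0.0] -0.2
[0.064, 0.591, 0.0] -0.21
```

>>> step_arm(motion=[[[0.002, 0.085, -0.005], -0.03], [[0.006, 0.17, -0.005], -0.06], [[0.012, 0.255, -0.005], -0.09], [[0.021, 0.339, -0.005], -0.12], [[0.033, 0.423, -0.005], -0.15], [[0.047, 0.507, -0.005], -0.18], [[0.058, 0.563, -0.005], -0.2], [[0.065, 0.597, -0.005], -0.212], [[0.065, 0.597, -0.005], -0.212], [[0.065, 0.597, -0.005], -0.212]])

```text
time: 20.38
tool_pos: [0.5495, -0.1564, 0.0723]
tool_rot: [3.14, 0.001, 1.391]
contact_force: [0.4, -6.0, -0.5]
opening: 0.0142
grip_force: 5.0
```

```bash
python3 -c "
from mk import *
s=robot.observe();v=s['tool_pos'][:2]-p[:2];print('r',np.hypot(*v),'m',-np.pi/2-np.arctan2(v[1],v[0])+p[2]+.405,s['opening'],s['grip_force'],s['contact_force'])
c=cam('scene');crop(c,240,140,360,260,5,'pics/s4.png')
c=cam('top');crop(c,305,220,405,320,5,'pics/t4.png')
import cv2;cv2.imwrite('pics/b4.png',np.hstack([cv2.imread('pics/s4.png'),cv2.imread('pics/t4.png')[:500].copy() if 0 else cv2.resize(cv2.imread('pics/t4.png'),(600,600))])[:, :][::1])
b=cv2.imread('pics/b4.png');cv2.imwrite('pics/b4.png',cv2.resize(b,(800,400)))"
```

```text
r 0.17036904502635355 m 0.6734678985195619 0.014186346346735107 4.996629506349564 [ 0.43185483 -6.02982372 -0.51452774]
```

View pics/b4.png

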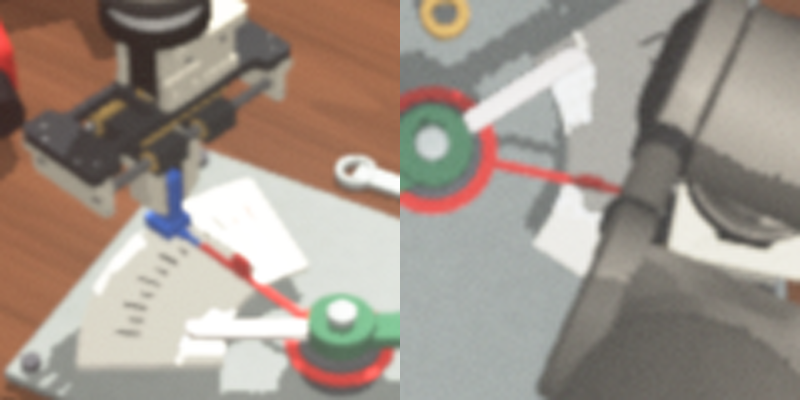

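>>> step_arm(motion=[[[0, 0, 0], 0], [[0, 0, 0], 0], [[0, 0, 0], 0], [[0, 0, 0], 0], [[0, 0, -0.7], 0], [[0, 0, -1.4], 0], [[0, 0, -2.1], 0]], hand=144)

```text
time: 21.35
tool_pos: [0.549, -0.1558, 0.1996]
tool_rot: [-3.141, -0.0, 1.391]
contact_force: [0.2, -0.5, 0.7]
opening: 0.0397
grip_force: 0.0
```

>>> step_arm(motion=[[[-0.5, -0.5, 0], 0], [[-1, -1, 0], 0], [[-1.4, -1.7, 0], 0], [[-1.4, -2.4, 0], 0], [[-1.4, -3.0, 0], 0], [[-1.4, -3.0, 0], 0]])

```text
time: 22.1
tool_pos: [0.3553, -0.2058, 0.1985]
tool_rot: [-3.141, -0.0, 1.389]
contact_force: [-0.0, -0.6, -0.1]
opening: 0.0396
grip_force: 0.0
```

```bash
python3 -c "
from mk import *
s=robot.observe();print(s['tool_pos'],s['opening'],s['contact_force'])
c=cam('top');crop(c,285,210,405,320,6,'pics/t5.png')"
```

```text
[ 0.35527322 -0.20575538  0.19847549] 0.039638709916080164 [-0.01056496 -0.57263195 -0.11403659]
```

View pics/t5.png

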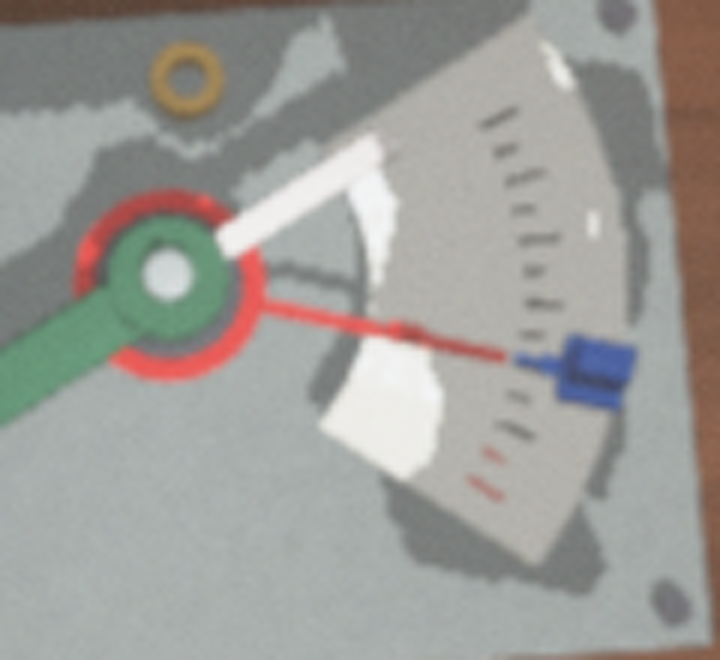

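```bash
python3 -c "
from cell import robot
print(robot.hand_in())"
```

```text
the job is handed in; nothing more can be done
None
```

The job is handed in, with no verdict returned. The roller was held at about 15 N for roughly 1.8 s and eased back to its rest stop. The blue marker was released within about 1 mm of the red tip in the last top picture, and I saw no contact with the red hand or the loose items.

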